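# Set the rotary stage to its rider and clamp it

### The arm

A 6-joint arm with a two-finger parallel gripper is mounted at the origin on a cart in front of the work surface, level with it; the furniture and walls round the work are solid. World frame = base frame: x ahead of the robot, y to its left, z up, the work surface at z = 0. Lengths are in mm, angles in rad, forces in N, time in s.
With the tool pointing down it reaches from about 275 to 1000 mm from the base axis. Payload 8.4 kg.
Tool frame: the origin (TCP) lies at the very end of the fingers, on their centre line; the grasp point (between the pads) lies 19 mm behind it; y points along the fingers, x is the direction in which the jaws open and shut, and the axes are right-handed (so a half turn about y gives the same grasp; the last joint's range is limited). The gripper opens to 85 mm and grips with 20 to 120 N. Pads are 22 mm wide; open, the fingers measure 114 mm over their backs; the gripper's body (76 mm by 85 mm) begins 54 mm behind the grasp point. The pads swing forward as they close: fully open they stand 13 mm farther back than shut.
Start: joints at [-1.23, 0.353, 1.633, -0, 1.155, -0.002], TCP at [210.077, -588.639, 231.281] pointing down, gripper open.
Joint ranges: [-2.63, 2.63], [-0.92, 2.1], [0.06, 2.66], [-1.3, 4.44], [0, 2.69], [-3.02, 3.02]. Speed limits (rad/s): [2.22, 2.22, 2.79, 3.14, 3.14, 3.14].

### API

Orientations are given as a 3x3 rotation matrix whose columns are the frame's x, y, z axes.
In Python, from bench import manip, camera, camera_info, close_job gives the robot as it stands.
- The arm moves only by the tool jog_arm, never from a script. Its argument "deltas" is a list of rows, each a list of 7 numbers: the turn, a rotation vector about the tool's x, y, z in degrees, then the shift along the tool's x, y, z in m, then the opening, from 0 (shut) to 1 (fully open). In form: [[wx, wy, wz, tx, ty, tz, gripper], ...]. A call has exactly 5 rows; each row shifts and turns the commanded pose from where the row before left it, along the tool's axes as they then stand; what a row does not reach is not made up. A row lasts 1/10 s, in which the tool goes at most 50 mm and 8.59 degrees, less where a joint would pass 70% of its speed; a pose out of reach is approached as far as the arm can. A call with a gripper value outside its range is refused whole. The fingers move at their own pace and stop on an object; the grip force is fixed at half the most. Time passes only in rows, so rows that do not move let the fingers close, or fill a call up. It gives the time, the measured TCP pose, the force and the opening at its end, in the units of the state.
- manip.read_state(): the state, without advancing time (a new reading comes with each control period).
- camera(name): name is "scene" or "side" or "wrist"; returns the picture (400x640x3 uint8, blue, green, red); there is no depth.
- camera_info(name): a dict with "fx", "fy", "cx", "cy" (pixels), "pose" (4x4, takes a point from camera to world coordinates); the wrist camera has in their place "tool_from_camera" (4x4, takes a point from camera to tool coordinates, whose origin is the TCP and whose axes are the tool frame's). Camera axes: x right, y down, z forward; pixel columns grow to the right and rows downward; lengths in mm; the calibration is good to about 2 mm. A picture is of the moment at which its call begins: read the wrist's pose just before it. camera_info takes no time and is no camera call.
- close_job(): hands the job in, once; it reports no verdict.
The state is a dict: "clock": time; "joints": joint angles; "joint_velocities": joint speeds; "joint_efforts": joint torques, N m; "eef_pos": TCP position; "tcp_rot": TCP orientation; "ft_force": force on the tool from outside, world axes, zero at the start; "torque": the same for the moment, N m; "width": finger opening in mm.
Only numpy, scipy, OpenCV 4.12 (cv2) and the standard library are available. Lean on these libraries where they do the work, as an engineer would, in place of code of your own. Each camera call takes 0.05 s, during which the arm holds its last target.

### The job

On the rotary specimen stage, gently push the upright steel post on the black dial round until the white index line on the dial lines up with the point of the dark steel rider on the scale ring. Then push the clamp lever beside the dial over to its other stop, leaving the dial where you set it. Only push with the fingers: grip nothing, lift nothing, and leave the bottle, the timer and the roll of tape where they stand.

Things in the scene. Friction and masses are not known exactly. Their poses are not given: they have to be found in the camera images.
- stage: The fixed rotary stage; origin on the worktop under the dial's axis, axes as its plate (turned up to 0.3 rad). Grey plate 14 mm thick, from -105 to 105 mm in x and -170 to 105 mm in y. On it an aluminium scale ring of radius 98 mm, top at 22 mm, with black lines every 10 degrees (longer every 30); in the ring the black dial, radius 70 mm, flat top at 30 mm.
- stage_centre (a point): Point on the dial's vertical axis, 30 mm above the worktop, level with the dial's flat top; axes as the stage's (x roughly away from the robot). A round steel boss (radius 30 mm, top 34 mm above the worktop) surrounds it.
- dial (a joint): Angle of the dial in rad, growing counter-clockwise seen from above; at 0 the white index line points along the stage's +x. Stops at -1.6 and 1.6. Stiff: it stays where it is left and does not coast; pushing the post takes about 2 N.
- index_mark (a point): Outer end of the dial's white index line (4 mm wide, 26 mm long, radial), on the dial's rim 70 mm from its axis, 30 mm above the worktop. Turns with the dial.
- thumb_post (a point): Upright round steel post fixed on the dial, diameter 14 mm, 32 mm tall (with a flange of diameter 20 mm, 3 mm high, at its foot), 50 mm from the dial's axis, diametrically opposite the index line. This point: the centre of its foot, 30 mm above the worktop; its top is at 62 mm. A push over 25 N, or a grip, is too hard.
- rider_mark (a point): The target: where the rider's nose points on the dial's rim, 70 mm from the dial's axis, 30 mm above the worktop. The rider is a fixed dark steel saddle (24 mm wide, 25 mm long, top 34 mm above the worktop) over the outer edge of the scale ring on its far side, with a pointed nose towards the dial, a thin white line on top and a small screw outside.
- clamp (a joint): Angle of the clamp lever in rad: 0 at its open stop (where it begins), 1.22 at its clamped stop, growing counter-clockwise seen from above. It stays where it is left; pushing its knob takes about 2 N. Clamping does not move the dial.
- clamp_pivot (a point): Vertical axis of the clamp lever, 38 mm above the worktop: 130 mm from the dial's axis towards the stage's -y. The dark steel lever reaches 60 mm from here to its knob; the lever's top is 38 mm and the pivot's head 44 mm above the worktop.
- clamp_knob (a point): Upright black round knob at the end of the clamp lever, diameter 14 mm, 32 mm tall, 60 mm from the lever's pivot. This point: the centre of its foot, 30 mm above the worktop; its top is at 62 mm. A push over 25 N, or a grip, is too hard. The lever's underside is 31 mm above the worktop; beyond the grey plate nothing lies below it.
- dye_bottle: Loose bystander: small amber bottle with a white cap, diameter 46 mm, 95 mm tall, left of the stage. Origin at its foot.
- timer: Loose bystander: white digital bench timer lying face up, 64 x 64 x 19 mm, near left. Origin at its foot.
- tape_roll: Loose bystander: roll of tape lying flat, diameter 96 mm, 25 mm high, right of the stage. Origin at its foot.

How it is judged (in metres and radians):
On the way, in this order (a step that is already met when the one before it is completed fails the run):
1. dial set: its index lines up with the rider while the clamp is still open (horizontal distance between index_mark and rider_mark below 0.004 m and velocity of joint dial between -0.1 and 0.1 rad/s and value of joint clamp below 0.3 rad), for 0.3 s.
2. clamp lever pushed over to its clamped stop (value of joint clamp above 1.08 rad), for 0.2 s.
At the end, for the whole second after the job is handed in: The end of the dial's index line is within 4 mm of the rider's mark at the rim (about 3 degrees), the dial is still, and the clamp lever stands at more than 1.08 of its 1.22 rad (horizontal distance between index_mark and rider_mark below 0.004 m and velocity of joint dial between -0.1 and 0.1 rad/s and value of joint clamp above 1.08 rad); the robot touches nothing.
It fails at once if the dial with its post or the clamp lever with its knob is gripped or pushed with more than 25 N (contact force between any of dial, clamp and the fingers above 25 N).
It fails at once if the dye bottle is shoved or lifted by more than 20 mm (distance of dye_bottle from where it was at the start of the episode above 0.02 m).
It fails at once if the bench timer is shoved or lifted by more than 20 mm (distance of timer from where it was at the start of the episode above 0.02 m).
It fails at once if the roll of tape is shoved or lifted by more than 20 mm (distance of tape_roll from where it was at the start of the episode above 0.02 m).
It also fails if it takes over 64 s, if anything falls off the work surface, if the arm or the gripper's body presses on something with over 40 N, if the wrist force passes 120 N, or if a joint passes its speed limit or range.

## Working session

There is one attempt and no reset: what is moved stays moved. The work goes in short steps, Python scripts to look and compute and a tool call to move; the robot and the scene stay as the last step left them, time stands still between calls to the robot, and variables do not carry over. Pictures are saved under pics/ and viewed, and the job is handed in when it is done.

Besides the shell and the picture viewer there is one more tool, called as name(argument=value, ...) on one line, values as JSON. jog_arm: Moves the arm, as the interface text tells. Its arguments: {"type":"object","properties":{"deltas":{"type":"array","items":{"type":"array","items":{"type":"number"}}}},"required":["deltas"]}

```bash
mkdir -p pics; python3 - <<'E'
from bench import manip,camera,camera_info
import cv2
s=manip.read_state();print(s)
for n in ("scene","side","wrist"):
    cv2.imwrite(f"pics/{n}0.png",camera(n));print(n,camera_info(n))
E
```

```text
{'clock': 0.0, 'joints': array([-1.23041450e+00,  3.53659482e-01,  1.63414219e+00,  2.38054528e-05,
        1.15518784e+00, -2.40637024e-03]), 'joint_velocities': array([-0.00104065, -0.00199431, -0.00088766,  0.00151498,  0.00014827,
        0.00095345]), 'joint_efforts': array([-1.81647782e-03, -6.05249548e+01, -3.42062938e+01, -1.28890847e-04,
        9.38151759e-03,  9.11504139e-05]), 'eef_pos': array([ 209.91534593, -588.18692828,  230.55115022]), 'tcp_rot': array([[ 3.36105002e-01, -4.45810311e-04,  9.41824415e-01],
       [-9.41823485e-01,  1.32399517e-03,  3.36105297e-01],
       [-1.39681018e-03, -9.99999024e-01,  2.51267789e-05]]), 'ft_force': array([-0.42229172,  0.17131096,  0.18624887]), 'torque': array([-0.04034223, -0.0199511 ,  0.0544219 ]), 'width': 85.29610864448244}
scene {'fx': 470.79250560747755, 'fy': 470.79250560747755, 'cx': 313.87856402337934, 'cy': 206.4643117512734, 'pose': array([[-7.98012613e-01, -2.47745761e-01,  5.49361363e-01,
        -6.83941991e+01],
       [-6.02468843e-01,  3.49741491e-01, -7.17434445e-01,
         7.51105212e+02],
       [-1.43931
[... 386 characters left out ...]
1001999e-01, -7.16178862e-01,
         8.85214922e+02],
       [-3.23534511e-03, -7.98879554e-01, -6.01482328e-01,
         8.42667550e+02],
       [ 0.00000000e+00,  0.00000000e+00,  0.00000000e+00,
         1.00000000e+00]])}
wrist {'fx': 298.89156413041513, 'fy': 298.89156413041513, 'cx': 319.79930595507943, 'cy': 204.25061059960194, 'tool_from_camera': array([[ 9.99999609e-01, -7.85508430e-04, -4.06792330e-04,
         1.12556307e-01],
       [ 1.80718183e-04, -2.68753245e-01,  9.63209043e-01,
        -1.43413511e+02],
       [-8.65935582e-04, -9.63208740e-01, -2.68752997e-01,
         6.76733519e+01],
       [ 0.00000000e+00,  0.00000000e+00,  0.00000000e+00,
         1.00000000e+00]])}
```

View pics/scene0.png

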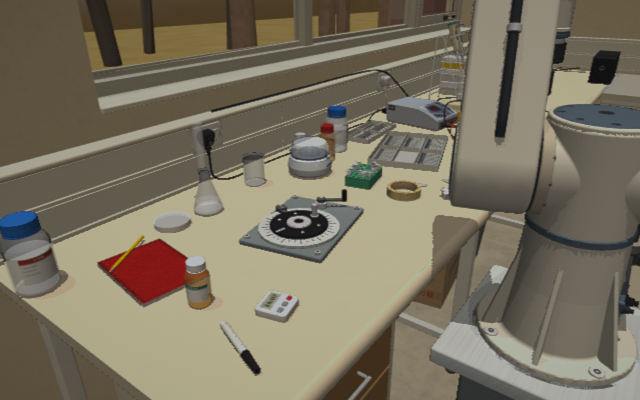

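View pics/side0.png

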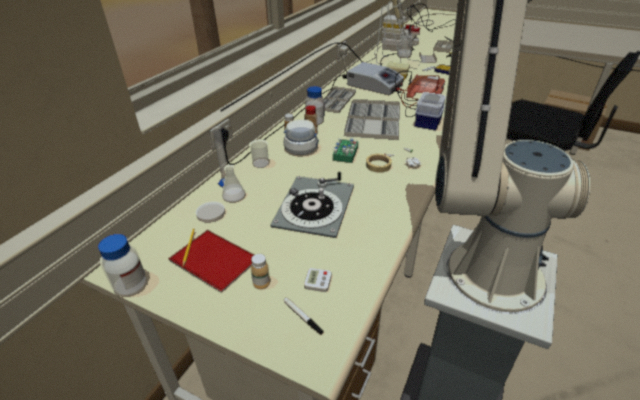

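View pics/wrist0.png

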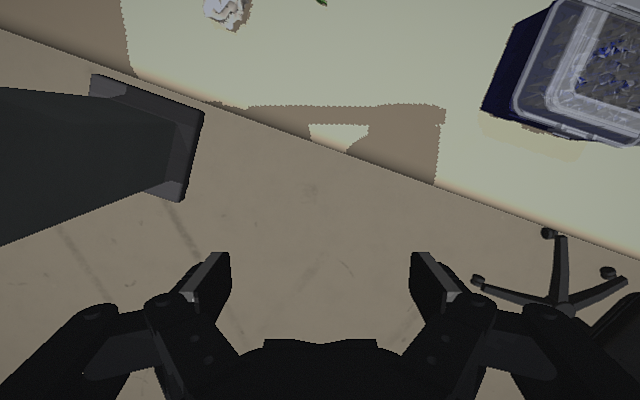

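```bash
cat > h.py <<'E'
import numpy as np,cv2
from bench import manip,camera,camera_info
def ray(name,uv,z,state=None):
    i=camera_info(name)
    if name=="wrist":
        T=np.eye(4);T[:3,:3]=state["tcp_rot"];T[:3,3]=state["eef_pos"];T=T@i["tool_from_camera"]
    else:T=i["pose"]
    d=T[:3,:3]@np.array([(uv[0]-i["cx"])/i["fx"],(uv[1]-i["cy"])/i["fy"],1])
    o=T[:3,3];return o+d*(z-o[2])/d[2]
E
python3 - <<'E'
import cv2
from h import *
a=cv2.imread("pics/scene0.png")[180:265,235:370];cv2.imwrite("pics/sc0z.png",cv2.resize(a,None,fx=5.9,fy=5.9,interpolation=cv2.INTER_CUBIC))
a=cv2.imread("pics/side0.png")[165:245,265:365];cv2.imwrite("pics/si0z.png",cv2.resize(a,None,fx=7,fy=7,interpolation=cv2.INTER_CUBIC))
for n,uv in(("scene",(299,222)),("side",(312,204))):print(ray(n,uv,34))
# plate corners
print([ray("scene",u,14).round() for u in((243,236),(322,257),(364,205),(292,196))])
print('tape',ray("scene",(404,190),25),'bottle',ray("scene",(198,262),95),'timer',ray("scene",(278,305),19))
E
```

```text
[564.79758409 -16.73636587  34.        ]
[567.21357018 -18.11010387  34.        ]
[array([652.,  85.,  14.]), array([447.,  53.,  14.]), array([ 511., -223.,   14.]), array([ 704., -158.,   14.])]
tape [ 459.78681495 -350.17000789   25.        ] bottle [539.33402977 303.38936602  95.        ] timer [408.70113844 239.83233479  19.        ]
```

View pics/sc0z.png

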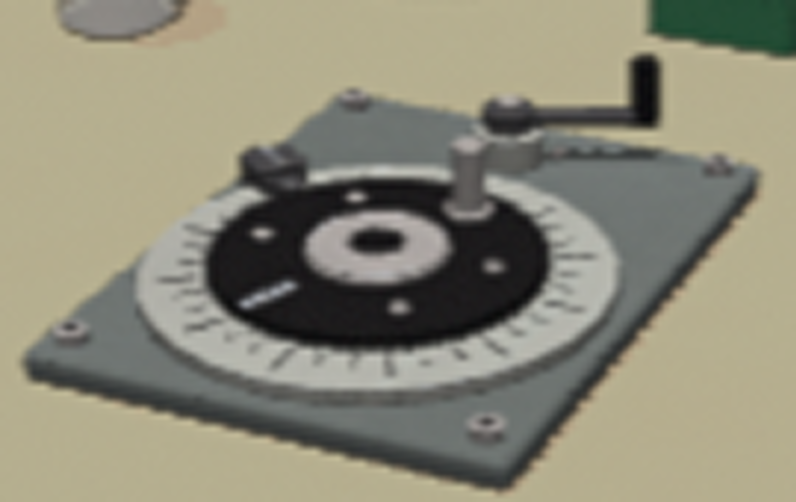

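View pics/si0z.png

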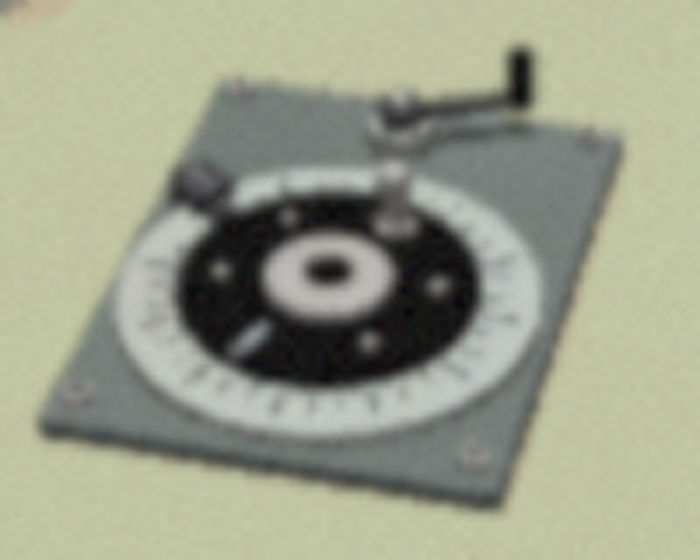

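jog_arm(deltas=[[0,0,0,-0.02,0,0.02,0],[0,0,0,-0.027,0,0.031,0],[0,0,0,-0.027,0,0.031,0],[0,0,0,-0.027,0,0.031,0],[0,0,0,-0.027,0,0.031,0]])

```text
clock: 0.65
eef_pos: [303.1, -418.1, 231.1]
tcp_rot: [[0.336, -0.0, 0.942], [-0.942, 0.0, 0.336], [-0.0, -1.0, 0.0]]
ft_force: [0.7, -0.4, -0.4]
width: 12.3
```

jog_arm(deltas=[[0,0,0,-0.027,0,0.031,0],[0,0,0,-0.027,0,0.031,0],[0,0,0,-0.027,0,0.031,0],[0,0,0,-0.027,0,0.031,0],[0,0,0,-0.027,0,0.031,0]])

```text
clock: 1.15
eef_pos: [403.7, -238.9, 231.3]
tcp_rot: [[0.336, 0.0, 0.942], [-0.942, -0.0, 0.336], [0.0, -1.0, 0.0]]
ft_force: [1.5, -0.9, -0.6]
width: -0.1
```

jog_arm(deltas=[[0,0,0,-0.027,0.01,0.031,0],[0,0,0,-0.027,0.01,0.031,0],[0,0,0,-0.027,0.01,0.031,0],[0,0,0,-0.027,0.0,0.031,0],[0,0,0,-0.01,0,0.015,0]])

```text
clock: 1.65
eef_pos: [495.4, -79.8, 200.9]
tcp_rot: [[0.338, -0.0, 0.941], [-0.941, 0.001, 0.338], [-0.001, -1.0, -0.0]]
ft_force: [-0.8, -0.8, 0.1]
width: 0.1
```

jog_arm(deltas=[[0,0,0,0,0,0,0],[0,0,0,0,0,0,0],[0,0,0,0,0,0,0],[0,0,0,0,0,0,0],[0,0,0,0,0,0,0]])

```text
clock: 2.15
eef_pos: [494.2, -83.3, 201.4]
tcp_rot: [[0.335, 0.0, 0.942], [-0.942, -0.0, 0.335], [0.0, -1.0, 0.0]]
ft_force: [-0.2, -0.1, 0.5]
width: 0.1
```

```bash
python3 - <<'E'
from h import *
import pickle
s=manip.read_state();cv2.imwrite("pics/w1.png",camera("wrist"));pickle.dump(s,open("s1.pkl","wb"))
print(s["clock"],s["eef_pos"],s["tcp_rot"],s["width"],s["ft_force"])
E
```

```text
2.15 [494.1789844  -83.34170889 201.36374665] [[ 3.34889238e-01  6.26839167e-05  9.42257499e-01]
 [-9.42257497e-01 -6.89799267e-05  3.34889242e-01]
 [ 8.59890225e-05 -9.99999996e-01  3.59637554e-05]] 0.08714393772112226 [-0.21947791 -0.13625702  0.54095349]
```

View pics/w1.png

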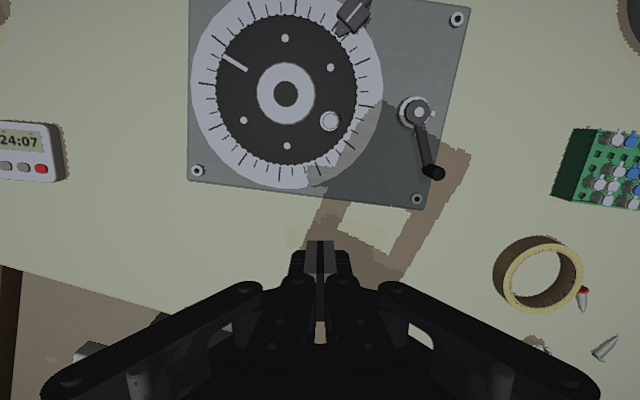

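```bash
python3 - <<'E'
from h import *
im=cv2.imread("pics/w1.png")
cv2.imwrite("pics/w1z.png",cv2.resize(im[0:200,180:460],None,fx=2.85,fy=2.85,interpolation=cv2.INTER_CUBIC))
cv2.imwrite("pics/w1r.png",cv2.resize(im[0:80,290:400],None,fx=7,fy=7,interpolation=cv2.INTER_CUBIC))
E
```

```text
(no output)
```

View pics/w1z.png

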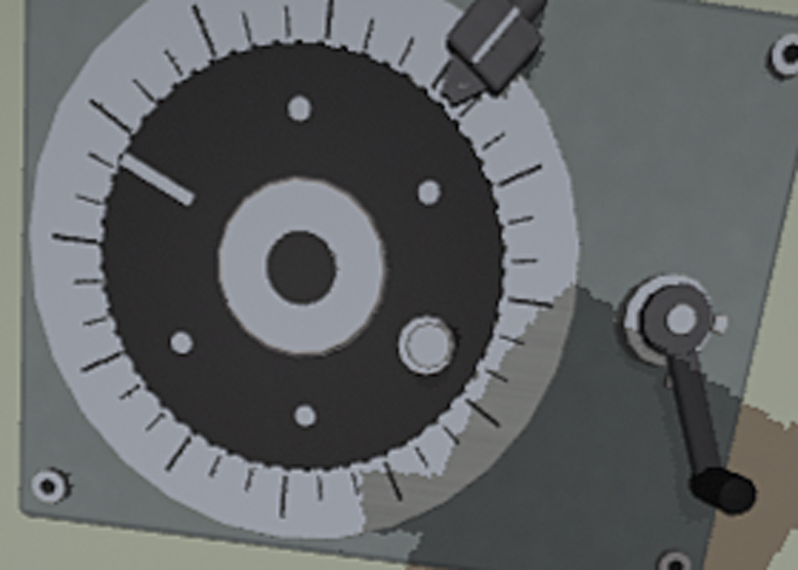

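View pics/w1r.png

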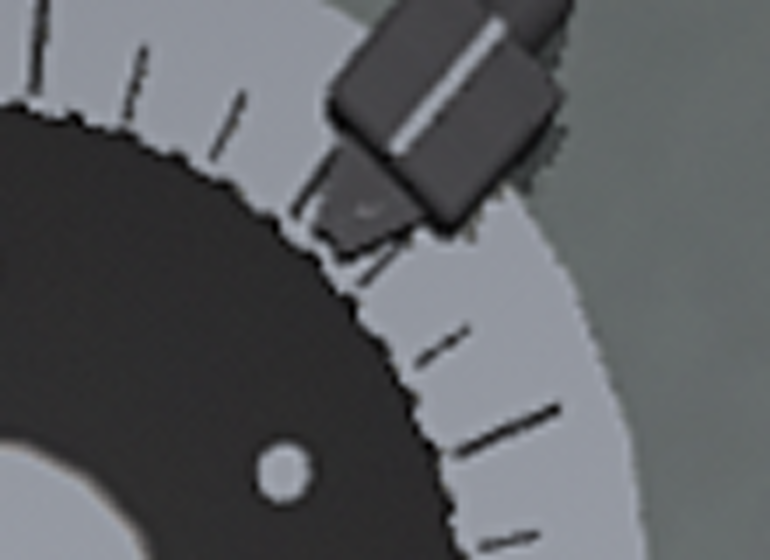

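```bash
cat > m.py <<'E'
from h import *
import pickle
s=pickle.load(open("s1.pkl","rb"))
R=lambda u,v,z:ray("wrist",(u,v),z,s)[:2]
c=R(286.0,93.7,34);print("c boss",c)
im=cv2.imread("pics/w1.png");g=cv2.cvtColor(im,cv2.COLOR_BGR2GRAY)
# dial mask: dark blob
m=((g<70)*255).astype(np.uint8);m=cv2.morphologyEx(m,cv2.MORPH_OPEN,np.ones((7,7)))
cs,_=cv2.findContours(m,cv2.RETR_EXTERNAL,cv2.CHAIN_APPROX_NONE)
for k in cs:
    if cv2.contourArea(k)>9000 and cv2.pointPolygonTest(k,(286,70),False)>0 or cv2.pointPolygonTest(k,(286,50),False)>0:
        P=np.array([R(*p[0],30) for p in cv2.convexHull(k)]);(x,y),r=cv2.minEnclosingCircle(P.astype(np.float32))
        A=np.c_[2*P,np.ones(len(P))];q=np.linalg.lstsq(A,(P**2).sum(1),rcond=None)[0];print("dial fit",q[:2],np.sqrt(q[2]+q[:2]@q[:2]),len(P))
pol=lambda p,c=c:(np.hypot(*(p-c)).round(1),np.degrees(np.arctan2(*(p-c)[::-1])).round(2))
for n,u,v,z in(("idx out",222.8,55.1,30),("idx in",247,70.9,30),("rider line in",346,21.4,34),("rider line out",361.4,2.9,34),("nose",337.1,35,30),("post top",330.9,121,62),("pivot",419.3,111.9,44),("knob top",438.2,173.3,62)):
    p=R(u,v,z);print(n,p.round(1),pol(p))
pv=R(419.3,111.9,44);print("knob from pivot",pol(R(438.2,173.3,62),pv))
E
python3 m.py
```

```text
c boss [571.04857333 -21.02142712]
dial fit [571.00222713 -20.67021958] 69.81952977231357 46
idx out [584.2  47.3] (np.float64(69.6), np.float64(79.13))
idx in [578.4  21.6] (np.float64(43.3), np.float64(80.18))
rider line in [649.3 -54. ] (np.float64(84.9), np.float64(-22.86))
rider line out [667.9 -61.9] (np.float64(105.1), np.float64(-22.87))
nose [637.  -50.1] (np.float64(72.1), np.float64(-23.75))
post top [561.2 -70.3] (np.float64(50.3), np.float64(-101.26))
pivot [ 597.8 -148.2] (np.float64(129.9), np.float64(-78.13))
knob top [ 550.3 -183.4] (np.float64(163.7), np.float64(-97.29))
knob from pivot (np.float64(59.1), np.float64(-143.44))
```

```bash
python3 - <<'E'
from h import *
s=manip.read_state();print(s["joints"].round(3))
R=s["tcp_rot"];d=np.array([587.8,-75.3,0])-s["eef_pos"];print((R.T@d).round(1))
E
```

```text
[-0.17   0.194  1.924 -0.     1.023  1.059]
[ 23.9 201.4  90.8]
```

jog_arm(deltas=[[0,0,0,0.008,0,0.03,0],[0,0,0,0.008,0,0.03,0],[0,0,0,0.008,0,0.03,0],[0,-7.4,0,0,0,0,0],[0,-7.4,0,0,0,0,0]])

```text
clock: 2.7
eef_pos: [587.9, -75.2, 200.9]
tcp_rot: [[0.569, -0.0, 0.822], [-0.822, 0.0, 0.569], [-0.0, -1.0, -0.0]]
ft_force: [0.0, -0.0, -0.4]
width: 0.3
```

jog_arm(deltas=[[0,-7.4,0,0,0.02,0,0],[0,-7.4,0,0,0.02,0,0],[0,-7.4,0,0,0.02,0,0],[0,-7.4,0,0,0.02,0,0],[0,-7.4,0,0,0,0,0]])

```text
clock: 3.2
eef_pos: [585.4, -75.1, 118.5]
tcp_rot: [[0.949, -0.004, 0.314], [-0.314, 0.001, 0.949], [-0.004, -1.0, -0.001]]
ft_force: [-0.3, 0.4, 0.2]
width: 0.1
```

jog_arm(deltas=[[0,-7.4,0,0,0,0,0],[0,0,0,0,0,0,0],[0,0,0,0,0,0,0],[0,0,0,0,0,0,0],[0,0,0,0,0,0,0]])

```text
clock: 3.7
eef_pos: [587.4, -75.0, 121.4]
tcp_rot: [[0.981, 0.0, 0.195], [-0.195, -0.0, 0.981], [0.0, -1.0, 0.0]]
ft_force: [-0.3, 0.4, -1.0]
width: 0.1
```

```bash
python3 - <<'E'
from h import *
s=manip.read_state();cv2.imwrite("pics/w2.png",camera("wrist"))
R=s["tcp_rot"];d=np.array([587.8,-75.3,44])-s["eef_pos"];print(s["clock"],s["eef_pos"],(R.T@d).round(1),np.degrees(np.arctan2(R[1,2],R[0,2])))
E
```

```text
3.7 [587.41256966 -75.01481791 121.43561023] [ 0.4 77.4 -0.2] 78.73363200595087
```

View pics/w2.png

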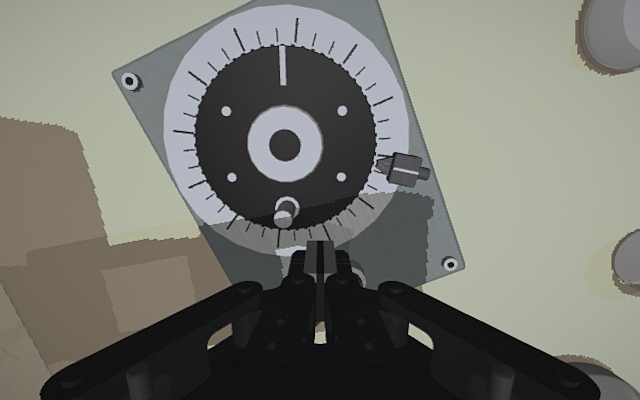

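jog_arm(deltas=[[0,0,0,0,0.025,0,0],[0,0,0,0,0.025,0,0],[0,0,0,0,0.02,0,0],[0,0,0,0,0.007,0,0],[0,0,0,0,0,0,0]])

```text
clock: 4.25
eef_pos: [586.8, -74.8, 43.5]
tcp_rot: [[0.981, -0.002, 0.194], [-0.194, 0.0, 0.981], [-0.002, -1.0, -0.0]]
ft_force: [-0.8, -0.2, 0.4]
width: -0.1
```

jog_arm(deltas=[[0,0,0,-0.004,0,0,0],[0,0,0,-0.003,0,0,0],[0,0,0,-0.002,0,0,0],[0,0,0,-0.001,0,0,0],[0,0,0,-0.001,0,0,0]])

```text
clock: 4.75
eef_pos: [577.2, -72.9, 45.0]
tcp_rot: [[0.981, 0.002, 0.194], [-0.194, -0.0, 0.981], [0.002, -1.0, 0.0]]
ft_force: [1.2, -1.6, 0.4]
width: 0.4
```

```bash
python3 - <<'E'
from h import *
s=manip.read_state();cv2.imwrite("pics/w3.png",camera("wrist"))
c=np.array([571,-20.8]);p=s["eef_pos"][:2]-c
R=s["tcp_rot"];print(s["clock"],s["eef_pos"],np.hypot(*p),np.degrees(np.arctan2(p[1],p[0])),np.degrees(np.arctan2(R[1,2],R[0,2])),s["ft_force"])
E
```

```text
4.75 [577.23003529 -72.93003997  44.99100385] 52.50099434227172 -83.18493252603508 78.83901394144574 [ 1.1931409  -1.63569958  0.42224085]
```

View pics/w3.png

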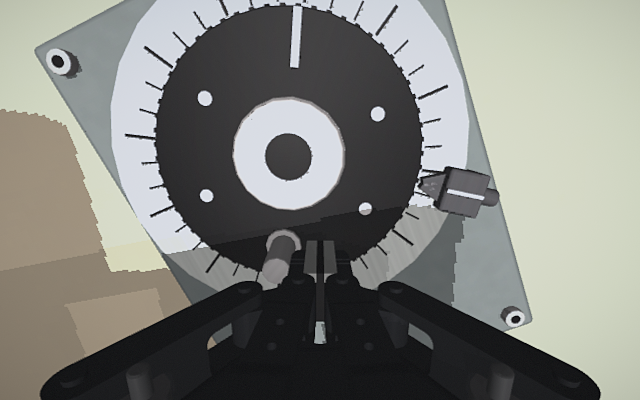

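jog_arm(deltas=[[0,2,0,-0.0017,0,-0.0006,0],[0,3,0,-0.0026,0,-0.0008,0],[0,3,0,-0.0026,0,-0.0008,0],[0,3,0,-0.0026,0,-0.0009,0],[0,3,0,-0.0026,0,-0.0008,0]])

```text
clock: 5.3
eef_pos: [564.4, -73.0, 44.6]
tcp_rot: [[0.904, 0.001, 0.427], [-0.427, 0.0, 0.904], [0.001, -1.0, 0.001]]
ft_force: [2.5, -0.1, 1.3]
width: 0.2
```

```bash
cat > st.py <<'E'
from h import *
s=manip.read_state()
c=np.array([571,-20.8]);p=s["eef_pos"][:2]-c
R=s["tcp_rot"];print(s["clock"],s["eef_pos"].round(1),"r",np.hypot(*p).round(2),"ang",np.degrees(np.arctan2(p[1],p[0])).round(2),"zyaw",np.degrees(np.arctan2(R[1,2],R[0,2])).round(2),s["ft_force"].round(1))
E
python3 st.py
```

```text
5.3 [564.4 -73.   44.6] r 52.59 ang -97.22 zyaw 64.71 [ 2.5 -0.1  1.3]
```

jog_arm(deltas=[[0,4,0,-0.0035,0,-0.0011,0],[0,4,0,-0.0035,0,-0.0011,0],[0,4,0,-0.0035,0,-0.0011,0],[0,4,0,-0.0035,0,-0.0011,0],[0,4,0,-0.0035,0,-0.0011,0]])

```text
clock: 5.8
eef_pos: [546.9, -68.0, 44.6]
tcp_rot: [[0.703, 0.001, 0.711], [-0.711, 0.0, 0.703], [0.001, -1.0, 0.001]]
ft_force: [2.8, -0.6, -0.3]
width: -0.1
```

jog_arm(deltas=[[0,4,0,-0.0035,0,-0.0011,0],[0,4,0,-0.0035,0,-0.0011,0],[0,4,0,-0.0035,0,-0.0011,0],[0,4,0,-0.0035,0,-0.0011,0],[0,4,0,-0.0035,0,-0.0011,0]])

```text
clock: 6.3
eef_pos: [532.0, -57.4, 44.5]
tcp_rot: [[0.417, 0.001, 0.909], [-0.909, -0.0, 0.417], [0.001, -1.0, 0.001]]
ft_force: [1.6, -0.9, 0.6]
width: -0.4
```

```bash
python3 st.py; python3 - <<'E'
from h import *
cv2.imwrite("pics/w4.png",camera("wrist"))
E
```

```text
6.3 [532.  -57.4  44.5] r 53.52 ang -136.79 zyaw 24.67 [ 1.6 -0.9  0.6]
```

View pics/w4.png

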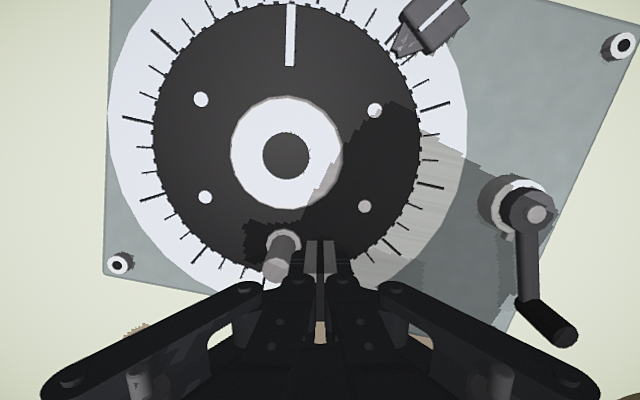

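```bash
python3 - <<'E'
from h import *
s=manip.read_state()
c=np.array([571,-20.8])
for n,u,v,z in(("out",291,4,30),("in",290.5,66,30),("boss",286,155,34),("rin",417,36,34)):
    p=ray("wrist",(u,v),z,s)[:2];d=p-c;print(n,p.round(1),np.hypot(*d).round(1),np.degrees(np.arctan2(d[1],d[0])).round(2))
E
```

```text
out [634.8   4.5] 68.6 21.61
in [610.4  -5.6] 42.2 21.13
boss [570.5 -20.3] 0.7 139.32
rin [645.8 -54.4] 82.0 -24.2
```

jog_arm(deltas=[[0,4,0,-0.0035,0,-0.0009,0],[0,4,0,-0.0035,0,-0.0009,0],[0,4,0,-0.0035,0,-0.0009,0],[0,4,0,-0.0035,0,-0.0009,0],[0,4,0,-0.0035,0,-0.0009,0]])

```text
clock: 6.85
eef_pos: [521.4, -42.2, 44.2]
tcp_rot: [[0.083, -0.001, 0.997], [-0.997, -0.0, 0.083], [0.0, -1.0, -0.001]]
ft_force: [-0.3, -2.3, 1.8]
width: 0.1
```

jog_arm(deltas=[[0,4,0,-0.0035,0,-0.001,0],[0,4,0,-0.0035,0,-0.001,0],[0,4,0,-0.0035,0,-0.001,0],[0,3,0,-0.0027,0,-0.0008,0],[0,0,0,0,0,0,0]])

```text
clock: 7.35
eef_pos: [517.8, -28.6, 44.1]
tcp_rot: [[-0.176, -0.001, 0.984], [-0.984, 0.0, -0.176], [0.0, -1.0, -0.002]]
ft_force: [0.2, -0.3, 0.5]
width: -0.0
```

```bash
python3 st.py; python3 - <<'E'
from h import *
im=camera("wrist")
cv2.imwrite("pics/w5.png",im);cv2.imwrite("pics/w5z.png",cv2.resize(im[0:200,180:460],None,fx=2.85,fy=2.85,interpolation=cv2.INTER_CUBIC))
E
```

```text
7.35 [517.8 -28.6  44.1] r 53.77 ang -171.61 zyaw -10.12 [ 0.2 -0.3  0.5]
```

View pics/w5z.png

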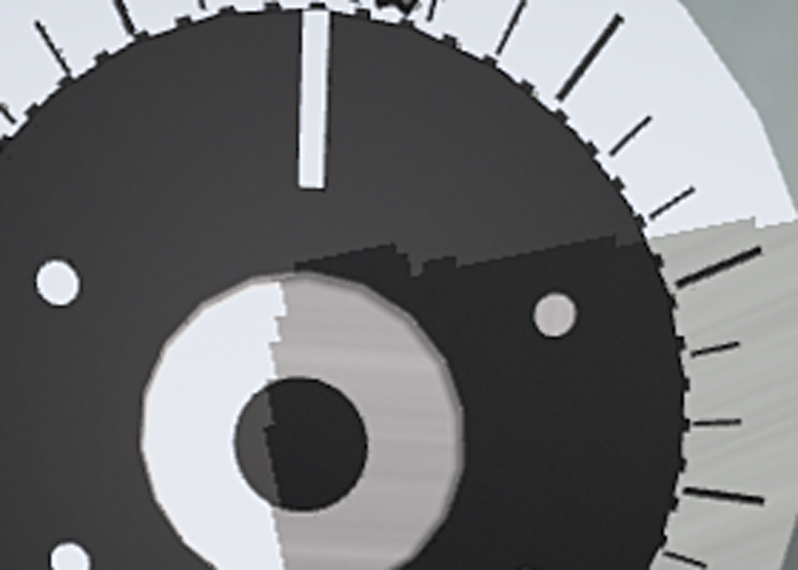

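```bash
python3 - <<'E'
from h import *
s=manip.read_state()
c=np.array([571,-20.8])
for n,u,v,z in(("out",290.9,4.2,30),("in",289.6,65.6,30),("boss",285.6,155.6,34)):
    p=ray("wrist",(u,v),z,s)[:2];d=p-c;print(n,p.round(1),np.hypot(*d).round(1),np.degrees(np.arctan2(d[1],d[0])).round(2))
    b=ray("wrist",(285.6,155.6),34,s)[:2];d=p-b;print(np.degrees(np.arctan2(d[1],d[0])))
E
```

```text
out [638.  -36.7] 68.9 -13.38
-13.505051288748863
in [612.7 -30.9] 42.9 -13.63
-13.83829247771618
boss [571.  -20.6] 0.2 100.01
0.0
```

jog_arm(deltas=[[0,3,0,-0.0026,0,-0.0008,0],[0,3,0,-0.0026,0,-0.0008,0],[0,2,0,-0.0018,0,-0.0006,0],[0,0.5,0,-0.0004,0,-0.0001,0],[0,0,0,0,0,0,0]])

```text
clock: 7.9
eef_pos: [517.5, -21.2, 44.1]
tcp_rot: [[-0.318, -0.001, 0.948], [-0.948, 0.0, -0.318], [0.0, -1.0, -0.001]]
ft_force: [-1.9, -2.1, 0.4]
width: 0.3
```

```bash
python3 st.py; python3 - <<'E'
from h import *
im=camera("wrist")
cv2.imwrite("pics/w6.png",im);cv2.imwrite("pics/w6z.png",cv2.resize(im[0:200,180:460],None,fx=2.85,fy=2.85,interpolation=cv2.INTER_CUBIC))
E
```

```text
7.9 [517.5 -21.2  44.1] r 53.45 ang -179.57 zyaw -18.55 [-1.9 -2.1  0.4]
```

View pics/w6z.png

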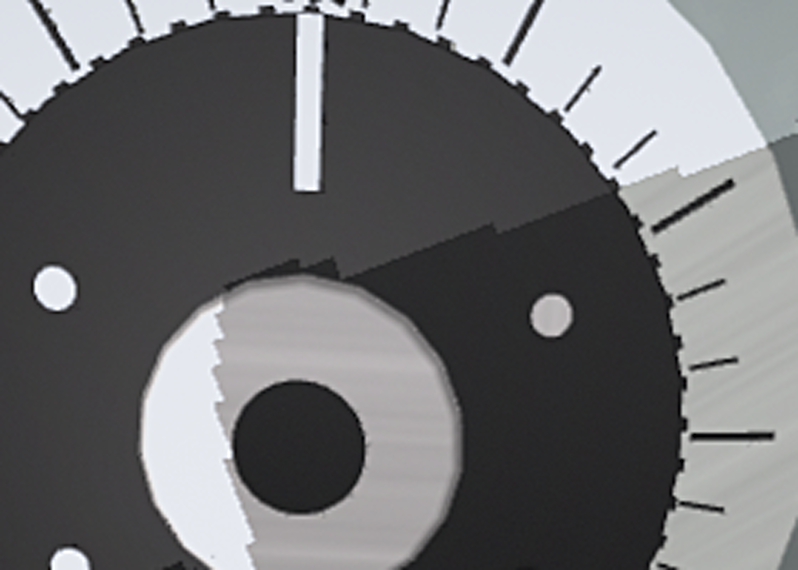

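jog_arm(deltas=[[0,1,0,-0.0009,0,-0.0003,0],[0,0,0,0,0,0,0],[0,0,0,0.003,0,0,0],[0,0,0,0.005,0,0,0],[0,0,0,0.005,0,0,0]])

```text
clock: 8.45
eef_pos: [513.9, -32.8, 44.4]
tcp_rot: [[-0.336, 0.001, 0.942], [-0.942, 0.0, -0.336], [-0.0, -1.0, 0.001]]
ft_force: [-1.0, -0.0, -0.5]
width: 0.2
```

jog_arm(deltas=[[0,0,0,0,-0.02,0,0],[0,0,0,0,-0.04,0,0],[0,0,0,0,-0.04,0,0],[0,0,0,0,0,0,0],[0,0,0,0,0,0,0]])

```text
clock: 8.95
eef_pos: [514.3, -32.8, 145.2]
tcp_rot: [[-0.337, 0.003, 0.942], [-0.942, -0.0, -0.337], [-0.001, -1.0, 0.002]]
ft_force: [-0.7, 0.2, -0.9]
width: -0.1
```

```bash
python3 st.py; python3 - <<'E'
from h import *
import pickle
pickle.dump(manip.read_state(),open("s7.pkl","wb"));im=camera("wrist")
cv2.imwrite("pics/w7.png",im);cv2.imwrite("pics/w7z.png",cv2.resize(im[0:200,180:460],None,fx=2.85,fy=2.85,interpolation=cv2.INTER_CUBIC))
cv2.imwrite("pics/w7r.png",cv2.resize(im[0:90,240:340],None,fx=6.5,fy=6.5,interpolation=cv2.INTER_CUBIC))
E
```

```text
8.95 [514.3 -32.8 145.2] r 58.0 ang -168.07 zyaw -19.67 [-0.7  0.2 -0.9]
```

View pics/w7.png

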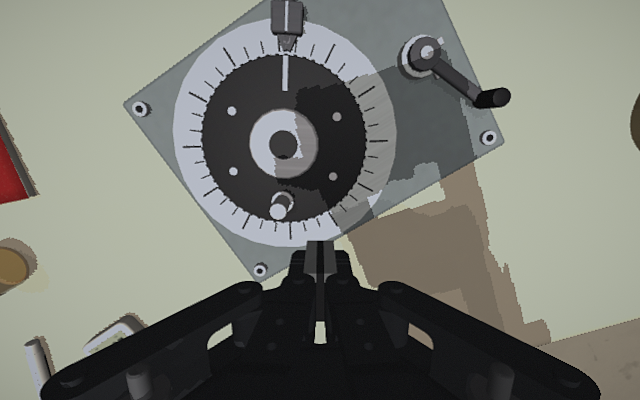

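View pics/w7r.png

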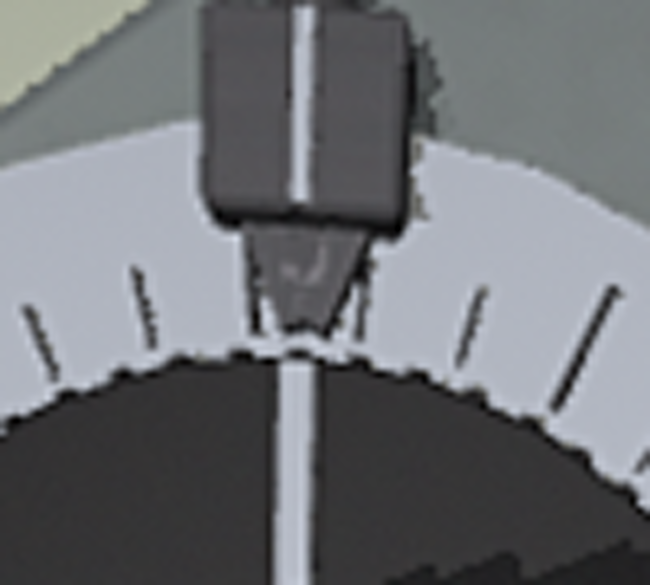

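```bash
python3 - <<'E'
from h import *
import pickle
s=pickle.load(open("s7.pkl","rb"));c=np.array([571,-20.8])
P=lambda u,v,z:ray("wrist",(u,v),z,s)[:2]
for n,u,v,z in(("boss",283.3,144,34),("out",240+297/6.5,358/6.5,30),("in",240+292/6.5,90,30),("rl in",240+300/6.5,200/6.5,34),("rl out",240+303/6.5,8/6.5,34),("nose",240+303/6.5,328/6.5,30)):
    p=P(u,v,z);d=p-c;print(n,p.round(1),np.hypot(*d).round(1),np.degrees(np.arctan2(d[1],d[0])).round(2))
pv=P(428,52,44);k=P(499,97,62);d=k-pv;print(pv,k,np.hypot(*d),np.degrees(np.arctan2(d[1],d[0])))
E
```

```text
boss [571.  -20.8] 0.0 -43.09
out [634.5 -47.4] 68.8 -22.77
in [610.6 -37.4] 42.9 -22.73
rl in [649.2 -54.1] 85.0 -23.06
rl out [667.4 -61.6] 104.7 -22.95
nose [637.3 -49.3] 72.2 -23.29
[ 597.55405004 -148.38462651] [ 550.42570773 -182.16362211] 57.98362865707424 -144.3691341158605
```

jog_arm(deltas=[[0,-7,0,0,0,0,0],[0,-7,0,0,0,0,0],[0,-7,0,0,0,0,0],[0,-7,0,0,0,0,0],[0,-7,0,0,0,0,0]])

```text
clock: 9.5
eef_pos: [512.4, -32.5, 142.4]
tcp_rot: [[0.269, -0.003, 0.963], [-0.963, 0.0, 0.269], [-0.001, -1.0, -0.003]]
ft_force: [0.3, 0.1, 0.1]
width: -0.1
```

jog_arm(deltas=[[0,-7,0,0,0,0,0],[0,-7,0,0,0,0,0],[0,-7,0,0,0,0,0],[0,0,0,0.03,0,-0.016,0],[0,0,0,0.03,0,-0.016,0]])

```text
clock: 10.0
eef_pos: [522.4, -99.8, 142.5]
tcp_rot: [[0.594, -0.003, 0.804], [-0.804, 0.001, 0.594], [-0.002, -1.0, -0.002]]
ft_force: [0.4, 0.7, -0.4]
width: 0.1
```

jog_arm(deltas=[[0,0,0,0.03,0,-0.016,0],[0,0,0,0.025,0,-0.014,0],[0,0,0,0,0,0,0],[0,0,0,0,0,0,0],[0,0,0,0,0,0,0]])

```text
clock: 10.5
eef_pos: [531.0, -160.9, 143.2]
tcp_rot: [[0.593, -0.002, 0.805], [-0.805, 0.001, 0.593], [-0.002, -1.0, -0.001]]
ft_force: [-0.3, 0.7, 1.0]
width: 0.2
```

```bash
python3 st.py; python3 - <<'E'
from h import *
s=manip.read_state();print((s["tcp_rot"].T@(np.array([533.3,-162.1,45])-s["eef_pos"])).round(1))
cv2.imwrite("pics/w8.png",camera("wrist"))
E
```

```text
10.5 [ 531.  -160.9  143.2] r 145.73 ang -105.93 zyaw 36.35 [-0.3  0.7  1. ]
[ 2.5 98.2  1.3]
```

View pics/w8.png

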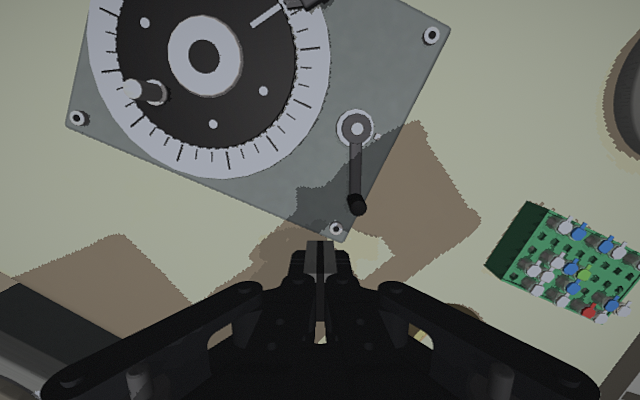

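jog_arm(deltas=[[0,0,0,0,0.03,0,0],[0,0,0,0,0.03,0,0],[0,0,0,0,0.025,0,0],[0,0,0,0,0.012,0.001,0],[0,0,0,0,0,0,0]])

```text
clock: 11.05
eef_pos: [531.6, -160.1, 45.9]
tcp_rot: [[0.593, -0.003, 0.805], [-0.805, 0.001, 0.593], [-0.002, -1.0, -0.002]]
ft_force: [-0.4, -0.0, -0.1]
width: -0.3
```

jog_arm(deltas=[[0,0,0,0.004,0,0,0],[0,0,0,0.004,0,0,0],[0,0,0,0.003,0,0,0],[0,0,0,0.002,0,0,0],[0,0,0,0.001,0,0,0]])

```text
clock: 11.55
eef_pos: [541.3, -172.8, 47.8]
tcp_rot: [[0.592, 0.001, 0.806], [-0.806, -0.0, 0.592], [0.001, -1.0, 0.001]]
ft_force: [-0.7, 1.3, 0.6]
width: -0.3
```

```bash
sed 's/571,-20.8/597.7,-148.3/' st.py > st2.py; python3 st2.py; python3 - <<'E'
from h import *
cv2.imwrite("pics/w9.png",camera("wrist"))
E
```

```text
11.55 [ 541.3 -172.8   47.8] r 61.45 ang -156.51 zyaw 36.32 [-0.7  1.3  0.6]
```

View pics/w9.png

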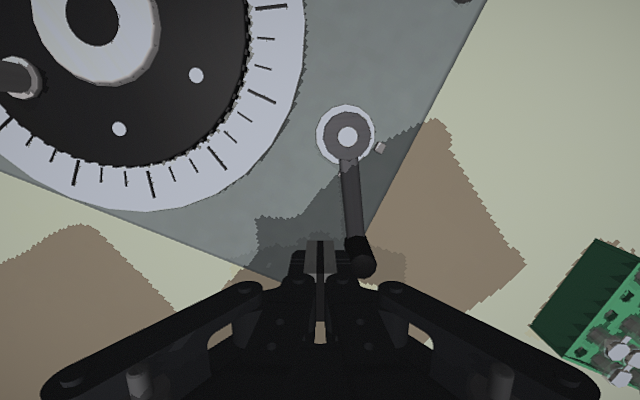

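jog_arm(deltas=[[0,-2,0,0.0021,0.001,-0.0005,0],[0,-4,0,0.0042,0.001,-0.0009,0],[0,-4,0,0.0042,0,-0.0009,0],[0,-4,0,0.0042,0,-0.0009,0],[0,-4,0,0.0042,0,-0.0009,0]])

```text
clock: 12.1
eef_pos: [550.7, -189.0, 45.2]
tcp_rot: [[0.814, -0.0, 0.581], [-0.581, 0.0, 0.814], [-0.001, -1.0, -0.0]]
ft_force: [-0.5, 1.8, 1.1]
width: 0.2
```

```bash
python3 st2.py
```

```text
12.1 [ 550.7 -189.    45.2] r 62.13 ang -139.14 zyaw 54.5 [-0.5  1.8  1.1]
```

jog_arm(deltas=[[0,-4,0,0.0042,0,-0.0008,0],[0,-4,0,0.0042,0,-0.0008,0],[0,-4,0,0.0042,0,-0.0008,0],[0,-4,0,0.0042,0,-0.0008,0],[0,-4,0,0.0042,0,-0.0008,0]])

```text
clock: 12.6
eef_pos: [567.2, -202.4, 45.2]
tcp_rot: [[0.964, -0.001, 0.267], [-0.267, -0.0, 0.964], [-0.001, -1.0, -0.0]]
ft_force: [-2.1, 0.3, 1.1]
width: -0.1
```

jog_arm(deltas=[[0,-4,0,0.0042,0,-0.0008,0],[0,-4,0,0.0042,0,-0.0008,0],[0,-4,0,0.0042,0,-0.0008,0],[0,-4,0,0.0042,0,-0.0008,0],[0,0,0,0,0,0,0]])

```text
clock: 13.1
eef_pos: [583.8, -208.5, 45.2]
tcp_rot: [[1.0, 0.0, -0.007], [0.007, -0.0, 1.0], [0.0, -1.0, -0.0]]
ft_force: [-0.0, 0.5, 0.5]
width: 0.1
```

```bash
python3 st2.py; python3 - <<'E'
from h import *
cv2.imwrite("pics/w10.png",camera("wrist"))
E
```

```text
13.1 [ 583.8 -208.5   45.2] r 61.81 ang -103.01 zyaw 90.39 [-0.   0.5  0.5]
```

View pics/w10.png

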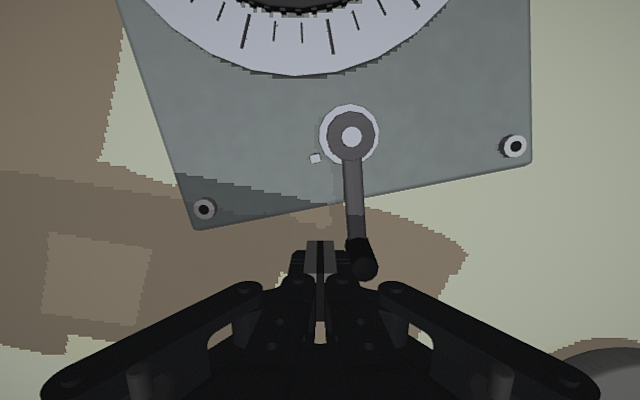

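jog_arm(deltas=[[0,-4,0,0.0042,0,-0.0008,0],[0,-3,0,0.0032,0,-0.0006,0],[0,-2,0,0.0021,0,-0.0004,0],[0,-2,0,0.0021,0,-0.0004,0],[0,-1,0,0.0011,0,-0.0002,0]])

```text
clock: 13.65
eef_pos: [596.1, -209.6, 45.2]
tcp_rot: [[0.977, -0.0, -0.213], [0.213, -0.0, 0.977], [-0.0, -1.0, -0.0]]
ft_force: [-1.8, -2.4, -0.2]
width: 0.1
```

jog_arm(deltas=[[0,-1,0,0.001,0,-0.0002,0],[0,0,0,0,0,0,0],[0,0,0,0,0,0,0],[0,0,0,0,0,0,0],[0,0,0,0,0,0,0]])

```text
clock: 14.15
eef_pos: [596.3, -209.7, 45.1]
tcp_rot: [[0.973, -0.002, -0.23], [0.23, -0.0, 0.973], [-0.002, -1.0, 0.0]]
ft_force: [-4.9, -3.6, 2.0]
width: -0.0
```

```bash
python3 st2.py
```

```text
14.15 [ 596.3 -209.7   45.1] r 61.45 ang -91.28 zyaw 103.28 [-4.9 -3.6  2. ]
```

jog_arm(deltas=[[0,0,0,-0.003,0,0,0],[0,0,0,-0.006,0,0,0],[0,0,0,-0.006,0,0,0],[0,0,0,0,-0.02,0,0],[0,0,0,0,-0.04,0,0]])

```text
clock: 14.65
eef_pos: [580.1, -212.1, 103.1]
tcp_rot: [[0.973, -0.006, -0.23], [0.23, 0.002, 0.973], [-0.005, -1.0, 0.003]]
ft_force: [1.2, 0.5, 1.0]
width: 0.0
```

jog_arm(deltas=[[0,0,0,0,-0.04,0,0],[0,0,0,0,-0.04,0,0],[0,0,0,0,-0.02,0,0],[0,0,0,0,0,0,0],[0,0,0,0,0,0,0]])

```text
clock: 15.15
eef_pos: [582.4, -212.8, 205.2]
tcp_rot: [[0.973, 0.0, -0.231], [0.231, -0.0, 0.973], [0.0, -1.0, -0.0]]
ft_force: [0.6, 0.1, 0.1]
width: -0.3
```

```bash
python3 st2.py; python3 - <<'E'
from h import *
im=camera("wrist")
cv2.imwrite("pics/w11.png",im)
E
```

```text
15.15 [ 582.4 -212.8  205.2] r 66.31 ang -103.3 zyaw 103.33 [0.6 0.1 0.1]
```

View pics/w11.png

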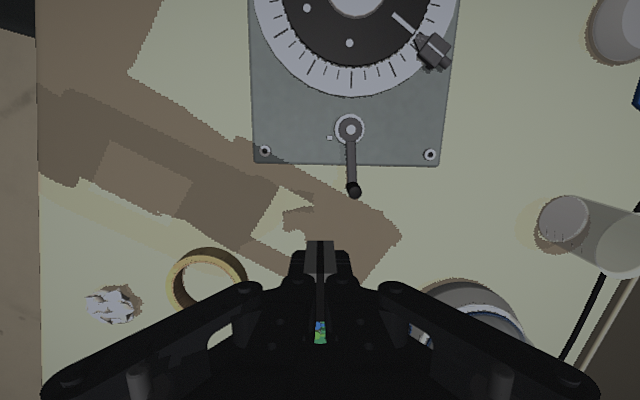

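```bash
python3 - <<'E'
from h import *
s=manip.read_state()
P=lambda u,v,z:ray("wrist",(u,v),z,s)[:2]
im=cv2.imread("pics/w11.png");cv2.imwrite("pics/w11z.png",cv2.resize(im[100:210,310:400],None,fx=5,fy=5,interpolation=cv2.INTER_CUBIC));cv2.imwrite("pics/w11r.png",cv2.resize(im[0:80,370:470],None,fx=7,fy=7,interpolation=cv2.INTER_CUBIC))
pv=P(350.5,129,44);k=P(354.5,190.5,62);d=k-pv;a=np.degrees(np.arctan2(d[1],d[0]));print(pv,k,np.hypot(*d),a,np.radians(a+143.9))
E
```

```text
[ 597.00738231 -147.11442041] [ 613.97265297 -202.69668333] 58.113753615699764 -73.0263359586802 1.236978790473341
```

View pics/w11z.png

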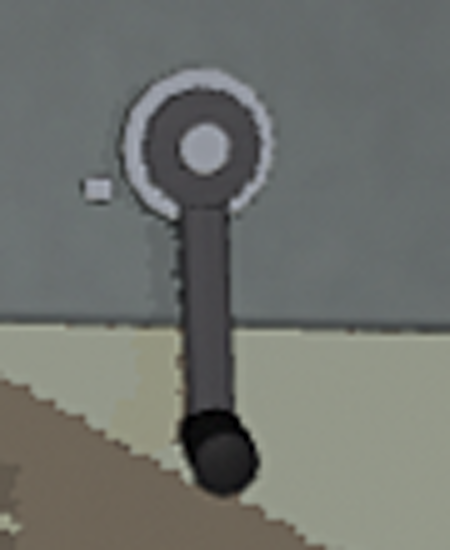

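View pics/w11r.png

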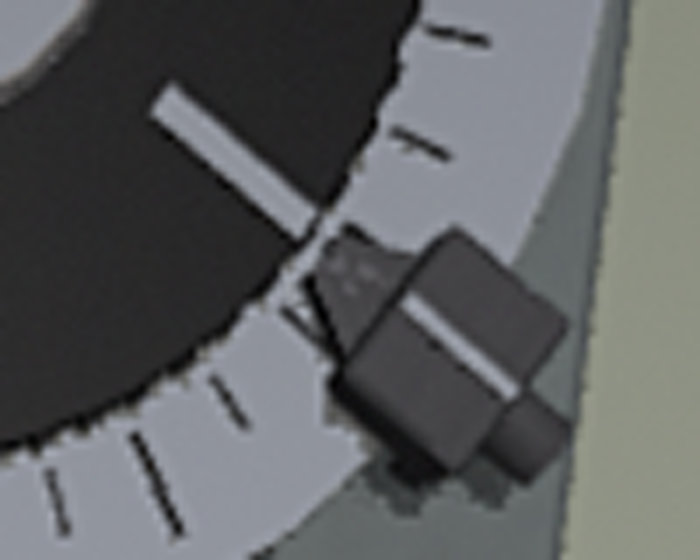

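```bash
python3 - <<'E'
from h import *
s=manip.read_state();c=np.array([570.7,-20.3])
for n,u,v,z in(("iout",309,222,30),("iin",165,98,30),("rin",408,298,34),("rout",515,390,34)):
    p=ray("wrist",(370+u/7,v/7),z,s)[:2];d=p-c;print(n,p.round(1),np.hypot(*d).round(1),np.degrees(np.arctan2(d[1],d[0])).round(2))
for n in("scene",):
    im=camera(n);cv2.imwrite("pics/end.png",im)
from bench import close_job
print(close_job())
E
```

```text
iout [634.3 -46.5] 68.8 -22.4
iin [610.9 -36.8] 43.5 -22.29
rin [649.3 -53.5] 85.3 -22.87
rout [667.3 -60.9] 104.7 -22.81
the job is handed in; nothing more can be done
None
```

View pics/end.png

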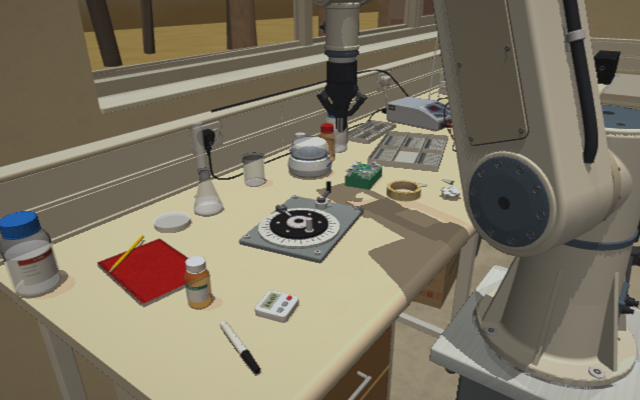

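I pushed the post round about 102° with the shut fingers until the index line met the rider. Then I pushed the clamp knob over to its stop, backed off, raised the arm clear and handed the job in at about 15 s. No verdict came back.

- **Dial:** the last check put the index at −22.4° and the rider at −22.8°, about 0.6 mm apart at the rim. The check before clamping gave about 0.3 mm. The two agree to within the measuring error, so the dial stayed where I set it.
- **Clamp:** I measured the lever at about 1.2 rad. The raw figure was 1.24, slightly past the 1.22 stop, so that is measuring error.
- **Forces:** no reading taken at the end of a move was above about 6.5 N, the highest being at the clamp's stop; I did not log force within the moves.
- **Bystanders:** the bottle, timer and tape roll look unmoved in the final picture. I judged that by eye and did not measure them again.
- **Disagreement:** the rider's nose read 0.3 to 0.9° away from its white line. I aimed for the white line; either way the index is well within 4 mm.

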